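Set the bench scale to weigh into the bowl

TASK

Get the bench scale ready for weighing into the yellow bowl: hold the red on key down for a full second, press the blue zero key while the platform is still empty, then stand the bowl with its clip upright in the middle of the platform, let go of it and press the green tare key. Push the keys one at a time, each fully down, but gently enough that the tilting indicator keeps its angle, and leave the white unit key alone. Set the bowl down softly and leave the other kitchen things where they are.

Things in the scene. Friction and masses are not known exactly. Their poses are not given: they have to be found in the camera images.
- scale: Bench scale, fixed: grey base 190 x 200 mm, 46 mm high, steel platform on top; behind it (own +x) on a column a tilting indicator in a steel bracket, 261 mm over its two clamp knobs. Origin on the plank under the platform's centre; x away from the robot, y left, z up. The indicator's hinge axis runs along y at x = 170, z = 205 mm; its face and keys look up and towards the robot.
- pan: Steel platform of the scale, 200 x 200 mm; origin at the centre of its top, 62 mm above the plank; z up. The platform rests on rubber cushions and gives up to 3 mm under load (about 3 N per mm).
- head (a joint): Tilt of the indicator (rad): 0 = face level, looking up; grows as the face turns towards the robot; starts at 0.25 to 0.5. Case 110 mm (slope) x 210 (y) x 42, hinged at its middle; a 25 mm sun hood on the face's top edge (highest point under 280 mm). Only friction holds it: it slips at 0.45 N m, and the keys lie 30 mm down-slope of the axis, so about 15 N on a key turns it.
- panel_edge (a point): Middle of the lower edge of the indicator's face, 55 mm down the slope from the hinge line; axes as the panel (z out of the face, x up the slope, y left). It moves when the indicator is tilted; it must stay within 6 mm of where it started.
- top_on (a point): Key cap, 24 mm along the slope by 26 mm across; this point is the centre of its top, 9 mm proud of the panel face when up (moves with the key). Axes as the panel: z out of the face along the key's motion, x up the slope, y to the left as the robot sees it; face the key square on. Red on key: leftmost of the four as the robot sees them (66 mm left of the middle).
- top_unit (a point): Key cap, 24 mm along the slope by 26 mm across; this point is the centre of its top, 9 mm proud of the panel face when up (moves with the key). Axes as the panel: z out of the face along the key's motion, x up the slope, y to the left as the robot sees it; face the key square on. White unit key, second from left (22 mm left of the middle): not to be pressed.
- top_zero (a point): Key cap, 24 mm along the slope by 26 mm across; this point is the centre of its top, 9 mm proud of the panel face when up (moves with the key). Axes as the panel: z out of the face along the key's motion, x up the slope, y to the left as the robot sees it; face the key square on. Blue zero key, third from left (22 mm right of the middle).
- top_tare (a point): Key cap, 24 mm along the slope by 26 mm across; this point is the centre of its top, 9 mm proud of the panel face when up (moves with the key). Axes as the panel: z out of the face along the key's motion, x up the slope, y to the left as the robot sees it; face the key square on. Green tare key, rightmost (66 mm right of the middle).
- key_on (a joint): Travel of the on key (m): 0 = up, 0.005 = fully down; it counts as pressed above 0.004. Sprung: starts to move at 2 N, fully down at 5 N, returns by itself.
- key_unit (a joint): Travel of the unit key (m): 0 = up, 0.005 = fully down; it counts as pressed above 0.004. Sprung: starts to move at 2 N, fully down at 5 N, returns by itself.
- key_zero (a joint): Travel of the zero key (m): 0 = up, 0.005 = fully down; it counts as pressed above 0.004. Sprung: starts to move at 2 N, fully down at 5 N, returns by itself.
- key_tare (a joint): Travel of the tare key (m): 0 = up, 0.005 = fully down; it counts as pressed above 0.004. Sprung: starts to move at 2 N, fully down at 5 N, returns by itself.
- bowl: Loose yellow plastic bowl, left or right of the scale: 150 mm across, 80 mm high, foot 92 mm across, 0.18 to 0.36 kg. Origin at the centre of its underside, z up. Rim 10 mm thick (radius 65 to 75 mm) with upright faces from height 62 to 80 mm: pinch it across from above. On the rim at own +x, pointing any way, sits a fixed steel clip 32 mm wide, 22 mm thick, up to height 117 mm.
- mortar: Bystander: wooden mortar, 128 mm across, 115 mm high, origin at the centre of its underside; stands on the side of the scale where the bowl is not.
- lid: Bystander: domed stainless pot lid, 204 mm across, 65 mm high with its black knob, lying rim down; origin at the centre of its underside.
- sieve: Bystander: green plastic sieve, 156 mm across, 54 mm high, handle 105 mm long at own +x; origin at the centre of its underside.
- spoon: Bystander: red silicone spoon, 260 mm long, lying along own x; origin under its middle.
- jar: Bystander: jar 68 mm across, 100 mm high, red cap; origin at the centre of its underside.
Not all that is in view belongs to the job. What is shaped like the bowl but pink is not meant.

How it is judged:
By the outcome, as a careful person would: the job done as asked, in the order asked, and still so for the second after the job is handed in, with the robot touching nothing.
It also fails if it takes over 72 s, if anything falls off the work surface, if the arm or the gripper's body presses on something with over 40 N, if the wrist force passes 120 N, or if a joint passes its speed limit or range.

ROBOT

A 6-joint arm with a two-finger parallel gripper is mounted at the origin on the work surface. World frame = base frame: x ahead of the robot, y to its left, z up, the work surface at z = 0. Lengths are in m, angles in rad, forces in N, time in s.
With the tool pointing down it reaches from about 0.35 to 0.975 m from the base axis. Payload 17.4 kg.
Tool frame: the origin (TCP) lies at the very end of the fingers, on their centre line; the grasp point (between the pads) lies 19 mm behind it (grip_point_offset is the z of the grasp point in the tool frame, in m); z points along the fingers, y is the line along which they close (so a half turn about z gives the same grasp; the last joint's range is limited). The gripper opens to 85 mm and grips with 20 to 120 N. Pads are 22 mm wide; open, the fingers measure 114 mm over their backs; the gripper's body (76 mm by 85 mm) begins 54 mm behind the grasp point. The pads swing forward as they close: fully open they stand 13 mm farther back than shut.
Start: joints at [1.2, 0.116, 1.442, -0, 1.584, -0.038], TCP at [0.221, 0.638, 0.231] pointing down, gripper open.
Joint ranges: [-2.83, 2.83], [-0.83, 2.19], [0.07, 2.5], [-1.14, 4.28], [0.01, 3], [-2.97, 2.97]. Speed limits (rad/s): [1.89, 1.89, 2.22, 3.14, 3.14, 3.14].

INTERFACE

Orientations are given as [roll, pitch, yaw] about the fixed x, y, z axes, in that order (R = Rz(yaw) Ry(pitch) Rx(roll)).
In Python, from station import get_state, snapshot, get_calibration, sign_off, look_for, grip_point_offset gives the robot as it stands.
- The arm moves only by the shell command python3 -m handwheel 'ROWS'. ROWS is JSON, a list that holds one entry, the list of rows, each a list of 5 numbers: the closure, from -1 (fully open) to 1 (shut), then the shift along the tool's x, y, z in cm, then the turn about the tool's z in rad. In form: [[[gripper, x, y, z, spin], ...]]. A call has 1 to 10 rows; each row shifts and turns the commanded pose from where the row before left it, along the tool's axes as they then stand; what a row does not reach is not made up. A row lasts 1/10 s, in which the tool goes at most 50 mm and 8.59 degrees, less where a joint would pass 70% of its speed; a pose out of reach is approached as far as the arm can. A call is refused whole if a number of a shift passes 5 or a number of a turn 0.15, either way. A call with a gripper value outside its range is refused whole. The fingers move at their own pace and stop on an object; the grip force is fixed at half the most. Time passes only in rows, so rows that do not move let the fingers close. It gives the time, the measured TCP pose, the force, the opening and the grip force at its end, in the units of the state.
- get_state(): the state, without advancing time (a new reading comes with each control period).
- snapshot(name): name is "side" or "top"; returns the picture (480x640x3 uint8, red, green, blue); there is no depth.
- get_calibration(name): a dict with "K" (3x3 intrinsics, pixels), "distortion" ([k1, k2, p1, p2, k3] as OpenCV has them; the pictures are not rectified), "origin" and "rotation" of the camera in the world. Camera axes: x right, y down, z forward; pixel columns grow to the right and rows downward; lengths in m; the calibration is good to about 2 mm. A picture is of the moment at which its call begins. get_calibration takes no time and is no camera call.
- sign_off(): hands the job in; it is judged then, once.
Trained networks look in the newest picture that a camera, given by its name, has taken for a name from the list of things; names that differ only in an ending like _2 or _b are one class to them, and where a whole thing is asked for, a point or a joint stands for the part that bears it (a point fixed in the world has none). Each returns a list of dicts, best first, with "confidence" (0 to 1); they miss things now and then, are a little off and sometimes report something else, mostly with a low value. They report only what shows in the picture. A call takes as long as a camera call. They do not tell look-alikes from the thing itself.
- look_for(camera, name): "extent" ([centre column, centre row, width, height] in pixels, round what is visible of it).
The state is a dict: "clock": time; "joint_pos": joint angles; "dq": joint speeds; "tau": joint torques, N m; "tcp_pos": TCP position; "tcp_rot": TCP orientation; "force": force on the tool from outside, world axes, zero at the start; "wrist_torque": the same for the moment, N m; "finger_gap": finger opening in m; "finger_force": force on a finger pad.
Only numpy, scipy, OpenCV 4.12 (cv2) and the standard library are available. Lean on these libraries where they do the work, as an engineer would, in place of code of your own. Each camera call takes 0.05 s, during which the arm holds its last target. There are 200 camera calls.

## Working session

There is one attempt and no reset: what is moved stays moved. The work goes in short steps, Python scripts to look and compute and a shell command to move; the robot and the scene stay as the last step left them, time stands still between calls to the robot, and variables do not carry over. Pictures are saved under pics/ and viewed, at most 10 in all, crops included, and the job is handed in when it is done.

```bash
ls; mkdir -p pics
cat > h.py <<'E'
import numpy as np, cv2
from station import *
def cal(n):
    c=get_calibration(n); return np.array(c["K"],float),np.array(c["distortion"],float),np.array(c["origin"],float),np.array(c["rotation"],float)
def proj(n,P):
    K,d,o,R=cal(n); q=(np.atleast_2d(P)-o)@R
    return cv2.projectPoints(q,np.zeros(3),np.zeros(3),K,d)[0].reshape(-1,2)
def ray(n,uv):
    K,d,o,R=cal(n); p=cv2.undistortPoints(np.array(uv,float).reshape(-1,1,2),K,d).reshape(-1,2)
    v=np.c_[p,np.ones(len(p))]@R.T
    return o,v/np.linalg.norm(v,axis=1)[:,None]
def atz(n,uv,z):
    o,v=ray(n,uv); return o+v*((z-o[2])/v[:,2])[:,None]
def save(n,f):
    im=snapshot(n); cv2.imwrite(f,im[:,:,::-1]); return im
E
python3 - <<'E'
from h import *
ims=[save(n,f"pics/{n}0.png") for n in("top","side")]
for n in("top","side"):
    K,d,o,R=cal(n); print(n,o.round(3),R.round(2).tolist(),K[0,0],d)
    for t in("bowl","scale","pan","head","top_on","top_zero","top_tare","mortar","lid","sieve","jar"):
        print(t,[(np.round(x["extent"]).tolist(),round(x["confidence"],2)) for x in look_for(n,t)][:3])
s=get_state();print(s)
E
```

```text
pics
top [0.406 0.002 1.358] [-3.07, -0.02, -1.58] 529.5352599567096 [-0.09249568  0.          0.          0.          0.        ]
bowl [([463.0, 253.0, 62.0, 68.0], 0.68), ([450.0, 385.0, 64.0, 63.0], 0.65), ([274.0, 180.0, 13.0, 10.0], 0.47)]
scale [([301.0, 208.0, 112.0, 159.0], 0.97), ([420.0, 164.0, 77.0, 78.0], 0.16)]
pan [([314.0, 242.0, 92.0, 93.0], 0.9), ([292.0, 177.0, 13.0, 9.0], 0.17)]
head [([302.0, 162.0, 106.0, 62.0], 0.89), ([332.0, 169.0, 9.0, 12.0], 0.19)]
top_on [([273.0, 180.0, 11.0, 14.0], 0.58)]
top_zero [([302.0, 163.0, 104.0, 66.0], 0.67), ([315.0, 175.0, 16.0, 12.0], 0.46), ([420.0, 164.0, 80.0, 79.0], 0.2)]
top_tare [([332.0, 170.0, 16.0, 8.0], 0.49)]
mortar [([166.0, 264.0, 59.0, 53.0], 0.57)]
lid [([421.0, 168.0, 79.0, 81.0], 0.84), ([293.0, 179.0, 15.0, 5.0], 0.26)]
sieve [([180.0, 344.0, 96.0, 67.0], 0.94)]
jar [([243.0, 144.0, 25.0, 32.0], 0.65)]
side [0.045 1.034 1.163] [-2.31, 0.02, -2.78] 541.3768217970712 [-0.05074632  0.          0.          0.          0.        ]
bowl [([354.0, 184.0, 47.0, 48.0], 0.75), ([430.0, 193.0, 5.0, 13.0], 0.62)]
scale [
[... 535 characters left out ...]
.0, 274.0, 28.0, 41.0], 0.9)]
{'clock': 1.2, 'joint_pos': array([ 1.20018988e+00,  1.16023533e-01,  1.44160225e+00,  1.23112388e-05,
        1.58399718e+00, -3.78110487e-02]), 'dq': array([-0.00031573,  0.00075856, -0.00064907, -0.00017192, -0.0017047 ,
        0.00133325]), 'tau': array([-6.82125774e-04, -7.31730580e+01, -6.32666659e+01, -4.86971760e-05,
        4.58994109e-04,  2.40805042e-05]), 'tcp_pos': array([0.22052824, 0.63796781, 0.23128587]), 'tcp_rot': array([-3.14156283e+00, -1.34470942e-05,  2.80879742e+00]), 'force': array([0.06454332, 0.24179391, 0.09474026]), 'wrist_torque': array([ 0.01729667, -0.04193427,  0.00263828]), 'finger_force': 0.0, 'finger_gap': 0.0857040209141103}
```

View pics/top0.png

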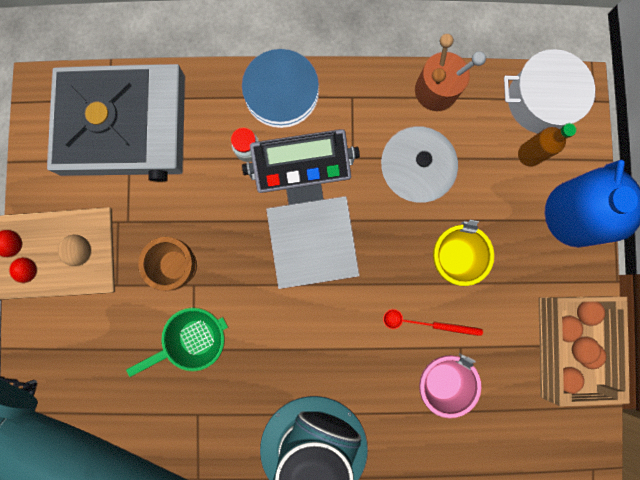

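View pics/side0.png

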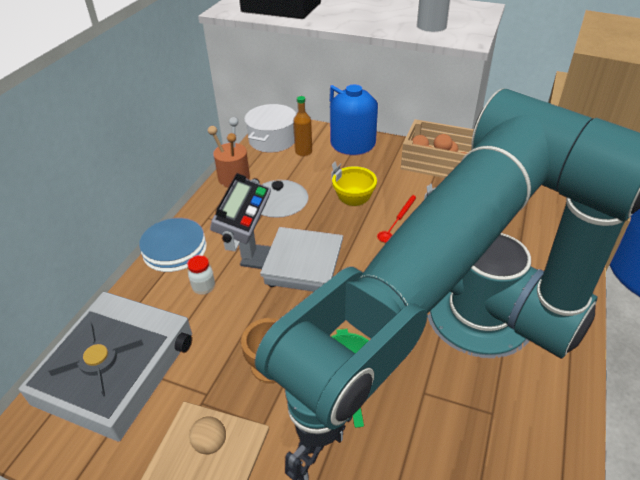

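The things that could be taken for the bowl are the yellow bowl at top (464,254) and side (354,184), and the pink look-alike at top (450,387). I choose the yellow one. It is to the right of the scale with its clip at about (470,227). From the left the keys are red (273,181), white (293,177), blue (313,174) and green (333,171).

Run:
```python
from h import *
a=cv2.imread("pics/top0.png"); b=cv2.imread("pics/side0.png")
c1=cv2.resize(a[120:300,230:510],None,fx=2.8,fy=2.8,interpolation=cv2.INTER_CUBIC)[:,:790]
cv2.imwrite("pics/c1.png",c1)
c2=cv2.resize(b[160:300,200:390],None,fx=4.2,fy=4.2,interpolation=cv2.INTER_CUBIC)
cv2.imwrite("pics/c2.png",c2)
# colour centroids
def cen(im,roi,lo,hi):
    x0,y0,x1,y1=roi; h=cv2.cvtColor(im[y0:y1,x0:x1],cv2.COLOR_BGR2HSV)
    m=cv2.inRange(h,lo,hi); n,l,s,c=cv2.connectedComponentsWithStats(m); i=1+np.argmax(s[1:,4]); return (c[i]+[x0,y0]).round(2).tolist(),s[i].tolist()
R=((0,150,80),(8,255,255));B=((105,150,80),(125,255,255));G=((45,120,60),(85,255,255));Y=((24,150,80),(34,255,255))
for n,im,roi,yr in(("top",a,(255,160,350,195),(420,210,510,300)),("side",b,(235,180,275,230),(320,160,390,215))):
    for k,c in(("on",R),("zero",B),("tare",G)): print(n,k,cen(im,roi,*c))
    print(n,"bowl",cen(im,yr,*Y))
```

```text
top on ([272.79, 179.58], [11, 13, 14, 14, 137])
top zero ([312.84, 173.4], [51, 7, 14, 14, 148])
top tare ([332.92, 170.33], [71, 4, 14, 13, 144])
top bowl ([463.14, 255.92], [13, 15, 61, 61, 2834])
side on ([245.85, 220.81], [5, 36, 12, 11, 86])
side zero ([255.79, 200.51], [16, 16, 11, 11, 86])
side tare ([260.31, 191.06], [20, 6, 12, 11, 85])
side bowl ([354.74, 184.77], [12, 6, 45, 40, 1299])
```

View pics/c1.png

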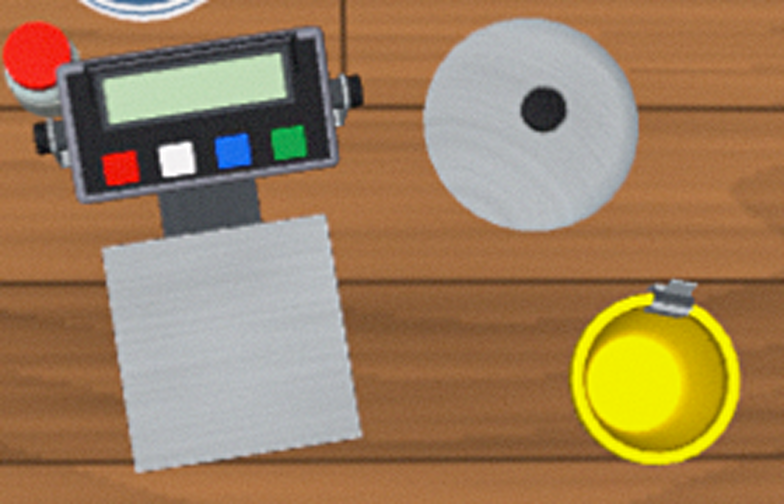

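View pics/c2.png

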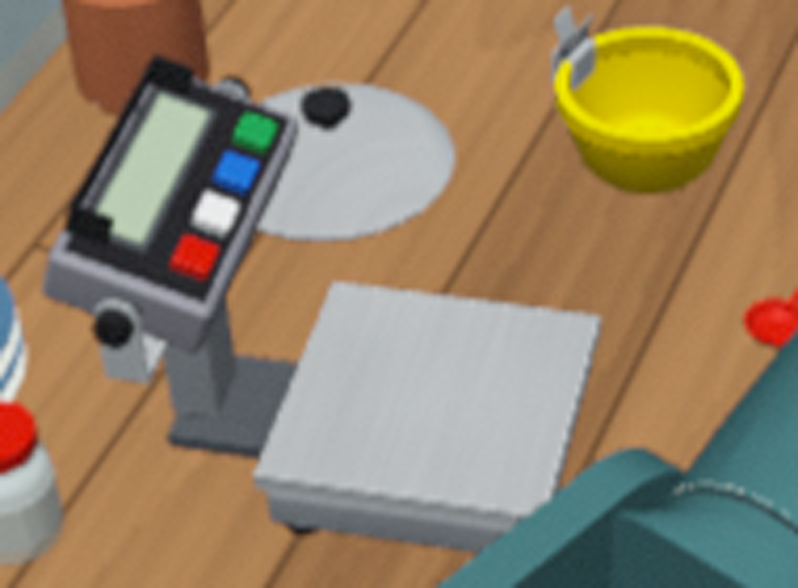

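The crops show the yellow bowl at top (463,256), clip up and slightly right at crop (673,298). The platform corners are sharp in both views and the keys are clear. Next I fit the poses.

```bash
cat > fit.py <<'E'
from h import *
from scipy.optimize import least_squares
pc=np.array([[.1,.1],[.1,-.1],[-.1,-.1],[-.1,.1]])
tc=np.array([[266.8,208.2],[346.1,196.8],[358.9,276.1],[278.9,288.2]])
sc=np.array([[260.7,274.3],[279.8,227.4],[342.9,235.5]])
tk=np.array([[272.79,179.58],[312.84,173.4],[332.92,170.33]]);sk=np.array([[245.85,220.81],[255.79,200.51],[260.31,191.06]])
def W(p,P):
    c,s=np.cos(p[2]),np.sin(p[2]); return np.array(P)@np.array([[c,s,0],[-s,c,0],[0,0,1]])+[p[0],p[1],0]
def key(p,v,extra=0,u=-.03):
    t=p[3];h=p[4]+extra
    v=np.atleast_1d(v)
    return W(p,np.c_[.17+u*np.cos(t)-h*np.sin(t)+0*v,v,.205+u*np.sin(t)+h*np.cos(t)+0*v])
V=[.066,-.022,-.066]
def f(p):
    c=W(p,np.c_[pc,np.full(4,.062)]); k=key(p,V); b=p[5:7]
    return np.concatenate([(proj("top",c)-tc).ravel(),(proj("side",c[[0,1,2]])-sc-b).ravel(),(proj("top",k)-tk).ravel(),(proj("side",k)-sk-b).ravel(),b*.3,[(p[4]-.030)*300]])
r=least_squares(f,[.43,0,.15,.35,.03,0,0]); p=r.x
if __name__=="__main__":
    print(p.round(4)); print(r.fun.round(1))
    print("keys",key(p,V).round(4).tolist()); print("pan",p[:2])
    for n in("top","side"):
        im=cv2.imread(f"pics/{n}0.png");x0,y0,x1,y1=(420,210,510,300) if n=="top" else (320,160,390,215)
        m=cv2.inRange(cv2.cvtColor(im[y0:y1,x0:x1],cv2.COLOR_BGR2HSV),(24,150,80),(34,255,255))
        cs=max(cv2.findContours(m,cv2.RETR_EXTERNAL,cv2.CHAIN_APPROX_NONE)[0],key=cv2.contourArea).reshape(-1,2)+[x0,y0]
        if n=="side": cs=cs[cs[:,1]<183]
        q=atz(n,cs,.08)[:,:2]
        g=least_squares(lambda b:np.hypot(*(q-b[:2]).T)-.075,q.mean(0),loss="soft_l1",f_scale=.001); print(n,"bowl",g.x.round(4),np.abs(g.fun).mean())
        if n=="top":
            clip=atz("top",[[230+671/2.8,120+300/2.8],[230+683/2.8,120+286/2.8]],.1)[:,:2]; print("clip",clip, np.arctan2(*(clip-g.x)[:,::-1].T))
E
python3 fit.py
```

```text
Traceback (most recent call last):
  File "fit.py", line 17, in <module>
    r=least_squares(f,[.43,0,.15,.35,.03,0,0]); p=r.x
  File "fit.py", line 16, in f
    return np.concatenate([(proj("top",c)-tc).ravel(),(proj("side",c[[0,1,2]])-sc-b).ravel(),(proj("top",k)-tk).ravel(),(proj("side",k)-sk-b).ravel(),b*.3,[(p[4]-.030)*300]])
                            ~~~~^^^^^^^^^
  File "h.py", line 7, in proj
    return cv2.projectPoints(q,np.zeros(3),np.zeros(3),K,d)[0].reshape(-1,2)
           ~~~~~~~~~~~~~~~~~^^^^^^^^^^^^^^^^^^^^^^^^^^^^^^^
cv2.error: OpenCV(4.12.0) /io/opencv/modules/calib3d/src/calibration_base.cpp:1490: error: (-215:Assertion failed) npoints >= 0 && (depth == CV_32F || depth == CV_64F) in function 'projectPoints'
```

```bash
sed -i 's/^from station/from scipy.spatial.transform import Rotation as Ro\nfrom station/; s/np.array(c\["rotation"\],float)/Ro.from_euler("xyz",c["rotation"]).as_matrix()/' h.py; python3 fit.py
```

```text
[ 0.5209 -0.0015  0.1512  0.2523  0.0288 -0.3062 -1.3019]
[-0.6  0.4 -0.  -0.6  0.3 -0.1 -0.5  0.6 -0.2 -0.6 -0.5  0.4  0.1  0.4
  0.2 -0.1  0.3 -0.1  0.2 -0.   0.3 -0.2  0.1 -0.   0.2 -0.  -0.1 -0.4
 -0.4]
keys [[0.6432, 0.0839, 0.2254], [0.6564, -0.0031, 0.2254], [0.6631, -0.0466, 0.2254]]
pan [ 0.52089398 -0.00150074]
top bowl [ 0.4861 -0.3707] 0.002709857477214469
clip [[ 0.55240617 -0.38183817]
 [ 0.56458508 -0.39279723]] [-0.16707743 -0.27492412]
side bowl [ 0.4825 -0.3709] 0.005680650371294887
```

```bash
python3 -m handwheel '[[[1,0,0,-0.5,0.136],[1,0,0,-0.5,0.136],[1,0,0,-0.5,0.136],[1,0,0,-0.5,0.136],[1,0,0,-0.5,0.136],[1,0,0,-0.5,0.136],[1,0,0,-0.5,0.136],[1,0,0,-0.5,0.135]]]'; python3 -m handwheel '[[[1,-4.2,2.2,0,0],[1,-4.2,2.2,0,0],[1,-4.2,2.2,0,0],[1,-4.2,2.2,0,0],[1,-4.2,2.2,0,0],[1,-4.2,2.2,0,0],[1,-4.2,2.2,0,0],[1,-4.2,2.2,0,0],[1,-4.2,2.2,0,0],[1,-4.2,2.2,0,0]]]'
cat > go.py <<'E'
import sys
from fit import *
# python3 go.py name [dx dy] : offset to target in tool axes (cm)
s=get_state();R=Ro.from_euler("xyz",s["tcp_rot"]).as_matrix()
off=np.array([0,0,0.]) 
c,sn=np.cos(p[2]),np.sin(p[2])
T={}
for k,v in(("on",.066),("zero",-.022),("tare",-.066)): T[k]=key(p,v)[0]-.009*np.array([c,sn,0])
T["bowl"]=np.array([.485-.07,-.3708,.066]); T["pan"]=np.array([p[0],p[1],.062])
t=T[sys.argv[1]]
print("tcp",s["tcp_pos"].round(4),"yaw",s["tcp_rot"].round(3),"t",s["clock"],"F",s["force"].round(2),"target",t.round(4),"move cm",((t-s["tcp_pos"])@R*100).round(2))
E
python3 go.py on
```

```text
clock: 2.0
tcp_pos: [0.2205, 0.638, 0.2715]
tcp_rot: [-3.142, 0.0, 1.716]
force: [-1.1, -0.6, 0.0]
finger_gap: 0.0003
finger_force: 0.0
clock: 3.0
tcp_pos: [0.502, 0.2541, 0.2716]
tcp_rot: [3.141, -0.0, 1.722]
force: [0.7, 0.6, -0.0]
finger_gap: 0.0
finger_force: 0.0
tcp [0.502  0.2541 0.2716] yaw [ 3.141 -0.     1.722] t 3.0 F [ 0.75  0.59 -0.  ] target [0.6343 0.0825 0.2254] move cm [-18.95  10.5    4.62]
```

```bash
python3 -m handwheel '[[[1,-4,2.1,0,0],[1,-4,2.1,0,0],[1,-4,2.1,0,0],[1,-4,2.1,0,0],[1,-2,1.5,1,0],[1,-0.95,0.6,1.6,0],[1,0,0,0.6,0],[1,0,0,0,0]]]'; python3 go.py on
python3 - <<'E'
from h import *
a=save("top","pics/t1.png")[:,:,::-1];b=save("side","pics/s1.png")[:,:,::-1]
c=np.hstack([cv2.resize(a[130:210,230:360],(480,295),interpolation=2),cv2.resize(b[150:250,190:300],(320,295),interpolation=2)])
cv2.imwrite("pics/c3.png",c)
E
```

```text
clock: 3.8
tcp_pos: [0.6326, 0.085, 0.2378]
tcp_rot: [-3.139, -0.0, 1.722]
force: [0.4, 0.1, 0.1]
finger_gap: -0.0
finger_force: 0.0
tcp [0.6326 0.085  0.2378] yaw [-3.139 -0.     1.722] t 3.8 F [0.38 0.11 0.15] target [0.6343 0.0825 0.2254] move cm [-0.27  0.13  1.24]
```

View pics/c3.png

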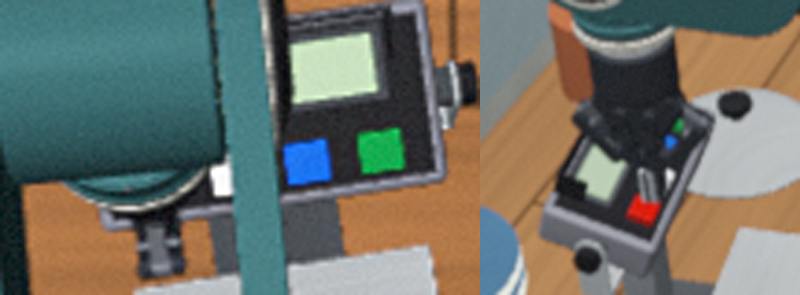

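The side view shows the closed tips just above the red key. I now descend in small steps.

```bash
python3 -m handwheel '[[[1,-0.25,0,0.4,0],[1,0,0,0.4,0],[1,0,0,0.1,0],[1,0,0,0,0]]]'; python3 -m handwheel '[[[1,0,0.03,0.12,0],[1,0,0,0,0]]]'
```

```text
clock: 4.3
tcp_pos: [0.6337, 0.082, 0.2301]
tcp_rot: [-3.141, -0.0, 1.722]
force: [0.7, -0.4, 0.1]
finger_gap: 0.0
finger_force: 0.0
clock: 4.5
tcp_pos: [0.6342, 0.0819, 0.229]
tcp_rot: [-3.142, -0.0, 1.722]
force: [0.6, -0.4, 0.7]
finger_gap: -0.0
finger_force: 0.0
```

```bash
python3 -m handwheel '[[[1,0,0.03,0.12,0],[1,0,0,0,0]]]'
```

```text
clock: 4.7
tcp_pos: [0.6345, 0.0819, 0.2277]
tcp_rot: [-3.141, -0.0, 1.722]
force: [0.2, 0.2, 0.3]
finger_gap: -0.0001
finger_force: 0.0
```

```bash
for i in 1; do python3 -m handwheel '[[[1,0,0.03,0.12,0],[1,0,0,0,0]]]'; done; python3 -m handwheel '[[[1,0,0.03,0.12,0],[1,0,0,0,0]]]'
```

```text
clock: 4.9
tcp_pos: [0.6348, 0.082, 0.2265]
tcp_rot: [-3.141, 0.0, 1.722]
force: [-0.3, 0.6, -0.3]
finger_gap: -0.0003
finger_force: 0.0
clock: 5.1
tcp_pos: [0.635, 0.082, 0.2253]
tcp_rot: [-3.141, -0.0, 1.722]
force: [-0.4, 0.3, 0.0]
finger_gap: -0.0
finger_force: 0.0
```

```bash
python3 -m handwheel '[[[1,0,0.03,0.12,0],[1,0,0,0,0]]]';python3 -m handwheel '[[[1,0,0.03,0.12,0],[1,0,0,0,0]]]'
```

```text
clock: 5.3
tcp_pos: [0.6354, 0.082, 0.2243]
tcp_rot: [3.141, 0.0, 1.722]
force: [-0.6, -0.6, 1.7]
finger_gap: -0.0002
finger_force: 0.9
clock: 5.5
tcp_pos: [0.6358, 0.0821, 0.2232]
tcp_rot: [3.141, -0.0, 1.722]
force: [0.5, 0.3, 2.9]
finger_gap: 0.0
finger_force: 1.3
```

```bash
python3 -m handwheel '[[[1,0,0.03,0.12,0],[1,0,0.03,0.11,0],[1,0,0,0,0]]]';python3 -m handwheel '[[[1,0,0.02,0.07,0],[1,0,0,0,0]]]'
```

```text
clock: 5.8
tcp_pos: [0.6364, 0.0822, 0.2209]
tcp_rot: [3.141, 0.0, 1.722]
force: [1.0, 0.5, 5.0]
finger_gap: 0.0003
finger_force: 2.0
clock: 6.0
tcp_pos: [0.6366, 0.0822, 0.2203]
tcp_rot: [3.141, 0.0, 1.722]
force: [1.6, -0.1, 5.5]
finger_gap: -0.0
finger_force: 2.2
```

```bash
python3 -m handwheel '[[[1,0,0.01,0.05,0],[1,0,0,0,0]]]'
```

```text
clock: 6.2
tcp_pos: [0.6367, 0.0823, 0.2198]
tcp_rot: [3.141, -0.0, 1.722]
force: [1.4, 0.3, 5.5]
finger_gap: 0.0
finger_force: 2.3
```

```bash
python3 -m handwheel '[[[1,0,0.01,0.04,0],[1,0,0,0,0]]]'
```

```text
clock: 6.4
tcp_pos: [0.6368, 0.0823, 0.2195]
tcp_rot: [3.141, 0.0, 1.722]
force: [2.2, -0.5, 5.5]
finger_gap: -0.0002
finger_force: 2.4
```

```bash
python3 -m handwheel '[[[1,0,0.01,0.05,0],[1,0,0,0,0]]]'
```

```text
clock: 6.6
tcp_pos: [0.637, 0.0823, 0.2193]
tcp_rot: [3.141, 0.0, 1.722]
force: [0.1, 0.1, 7.7]
finger_gap: -0.0
finger_force: 3.4
```

The force rose to 7.7 N with almost no travel, so the key is bottomed. I hold it.

```bash
python3 -m handwheel '[[[1,0,0,0,0],[1,0,0,0,0],[1,0,0,0,0],[1,0,0,0,0],[1,0,0,0,0],[1,0,0,0,0],[1,0,0,0,0],[1,0,0,0,0],[1,0,0,0,0],[1,0,0,0,0]]]';python3 -m handwheel '[[[1,0,0,0,0],[1,0,0,0,0],[1,0,0,0,0]]]'; python3 -m handwheel '[[[1,0,-0.15,-0.6,0],[1,0,-0.1,-1,0],[1,-2.9,0,0,0],[1,-2.9,0,0,0],[1,-3,0,0,0],[1,0,0,0.3,0],[1,0,0,0,0],[1,0,0,0,0]]]'; python3 go.py zero; python3 go.py on
```

```text
clock: 7.6
tcp_pos: [0.6369, 0.0823, 0.2193]
tcp_rot: [3.141, 0.0, 1.722]
force: [1.2, -0.1, 7.1]
finger_gap: -0.0001
finger_force: 3.5
clock: 7.9
tcp_pos: [0.637, 0.0823, 0.2193]
tcp_rot: [3.141, 0.0, 1.722]
force: [1.2, 0.3, 7.5]
finger_gap: -0.0001
finger_force: 3.5
clock: 8.7
tcp_pos: [0.6473, -0.0045, 0.2318]
tcp_rot: [-3.141, -0.0, 1.722]
force: [1.4, -0.4, 0.9]
finger_gap: -0.0002
finger_force: 0.0
tcp [ 0.6473 -0.0045  0.2318] yaw [-3.141 -0.     1.722] t 8.7 F [ 1.35 -0.38  0.87] target [ 0.6475 -0.0045  0.2254] move cm [0.01 0.02 0.64]
tcp [ 0.6473 -0.0045  0.2318] yaw [-3.141 -0.     1.722] t 8.7 F [ 1.35 -0.38  0.87] target [0.6343 0.0825 0.2254] move cm [8.81 0.02 0.64]
```

```bash
python3 -m handwheel '[[[1,0,0.05,0.35,0],[1,0,0.08,0.3,0],[1,0,0.03,0.15,0],[1,0,0,0,0]]]';python3 -m handwheel '[[[1,0,0.03,0.13,0],[1,0,0.03,0.13,0],[1,0,0,0,0]]]'
```

```text
clock: 9.1
tcp_pos: [0.6491, -0.0044, 0.2236]
tcp_rot: [3.142, -0.0, 1.722]
force: [-0.1, 0.9, 2.3]
finger_gap: 0.0003
finger_force: 1.2
clock: 9.4
tcp_pos: [0.6498, -0.0047, 0.2212]
tcp_rot: [3.141, -0.0, 1.722]
force: [0.6, 1.6, 3.8]
finger_gap: -0.0001
finger_force: 1.9
```

```bash
python3 -m handwheel '[[[1,0,0.03,0.13,0],[1,0,0.01,0.04,0],[1,0,0,0,0]]]'; python3 -m handwheel '[[[1,0,0.01,0.05,0],[1,0,0,0,0]]]'
```

```text
clock: 9.7
tcp_pos: [0.6503, -0.0047, 0.2196]
tcp_rot: [3.141, -0.0, 1.722]
force: [0.1, 2.7, 6.5]
finger_gap: -0.0002
finger_force: 2.4
clock: 9.9
tcp_pos: [0.6504, -0.0046, 0.2194]
tcp_rot: [3.141, -0.0, 1.722]
force: [-1.6, 3.2, 7.6]
finger_gap: -0.0002
finger_force: 3.2
```

```bash
sed -i 's/^T\["bowl"\]=.*;/T["bowl"]=np.array([.4858-.07*c,-.3708-.07*sn,.063]);/' go.py; python3 -m handwheel '[[[1,0,0,0,0],[1,0,0,0,0],[1,0,0,0,0],[1,0,-0.15,-0.6,0],[1,0,-0.2,-2,0],[1,0,-0.5,-2,0]]]'; python3 -m handwheel '[[[0,-3.4,-2.9,0,0],[-0.2,-3.4,-2.9,0,0],[-0.2,-3.4,-2.9,0,0],[-0.2,-3.4,-2.9,0,0],[-0.2,-3.4,-2.9,0,0],[-0.2,-3.4,-2.9,0,0],[-0.2,-3.4,-2.9,0,0],[-0.2,-3.4,-2.9,0,0],[-0.2,-3.4,-2.8,2,0],[-0.2,-3.1,-2,3,0]]]'; python3 -m handwheel '[[[-0.2,0,0,4,0],[-0.2,0,0,2,0],[-0.2,0,0,0,0]]]'; python3 go.py bowl;python3 - <<'E'
from h import *
a=save("top","pics/t2.png")[:,:,::-1];b=save("side","pics/s2.png")[:,:,::-1]
c=np.hstack([cv2.resize(a[140:310,240:510],(480,302),interpolation=2),cv2.resize(b[120:270,210:400],(320,302),interpolation=2)])
cv2.imwrite("pics/c4.png",c)
E
```

```text
clock: 10.5
tcp_pos: [0.6414, -0.0063, 0.2647]
tcp_rot: [-3.14, 0.0, 1.722]
force: [-0.6, 0.5, 0.9]
finger_gap: -0.0001
finger_force: 0.0
clock: 11.5
tcp_pos: [0.4141, -0.3835, 0.216]
tcp_rot: [3.14, 0.003, 1.721]
force: [1.1, -0.1, 0.0]
finger_gap: 0.051
finger_force: 0.0
clock: 11.8
tcp_pos: [0.4142, -0.3807, 0.1516]
tcp_rot: [-3.138, -0.004, 1.721]
force: [0.0, -0.7, -0.1]
finger_gap: 0.0513
finger_force: 0.0
tcp [ 0.4142 -0.3807  0.1516] yaw [-3.138 -0.004  1.721] t 11.8 F [ 0.02 -0.74 -0.14] target [ 0.4166 -0.3813  0.063 ] move cm [-0.14  0.26  8.85]
```

View pics/c4.png

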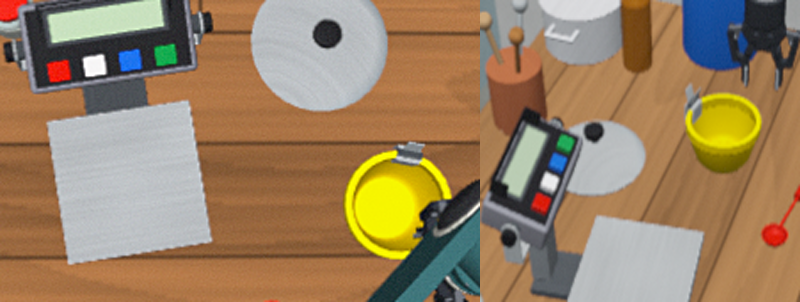

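Run:
```python
from h import *
P=[[.4142,-.3807,.1516],[.4166,-.3813,.08],[.486,-.3708,.08]]
for n in("top","side"): print(n,proj(n,P).round(1).tolist())
for n,f in(("top","t2"),("side","s2")):
  b=cv2.imread(f"pics/{f}.png")
  for k,lo,hi in(("on",(0,150,80),(8,255,255)),("zero",(105,150,80),(125,255,255)),("tare",(45,120,60),(85,255,255))):
    x0,y0,x1,y1=(255,160,350,195) if n=="top" else (235,180,275,230)
    m=cv2.inRange(cv2.cvtColor(b[y0:y1,x0:x1],cv2.COLOR_BGR2HSV),lo,hi);q,l,s,c=cv2.connectedComponentsWithStats(m);print(n,k,(c[1+np.argmax(s[1:,4])]+[x0,y0]).round(2))
```

```text
top [[477.3, 284.1], [468.4, 283.4], [463.5, 255.1]]
side [[376.4, 163.9], [374.7, 181.4], [353.9, 179.1]]
top on [272.74 179.65]
top zero [312.91 173.42]
top tare [332.91 170.33]
side on [245.98 220.71]
side zero [255.79 200.62]
side tare [260.25 190.93]
```

```bash
python3 -m handwheel '[[[-0.2,-0.1,0.25,3,0],[-0.2,0,0,3,0],[-0.2,0,0,1.8,0],[-0.2,0,0,0.6,0],[-0.2,0,0,0.3,0],[-0.2,0,0,0,0]]]'; python3 go.py bowl
```

```text
clock: 12.5
tcp_pos: [0.4188, -0.3823, 0.0694]
tcp_rot: [3.141, 0.001, 1.722]
force: [0.2, 0.0, -0.1]
finger_gap: 0.0516
finger_force: 0.0
tcp [ 0.4188 -0.3823  0.0694] yaw [3.141e+00 1.000e-03 1.722e+00] t 12.5 F [ 0.18  0.01 -0.1 ] target [ 0.4166 -0.3813  0.063 ] move cm [ 0.13 -0.21  0.64]
```

```bash
python3 -m handwheel '[[[-0.2,0.1,-0.2,0.55,0],[-0.2,0,0,0,0],[0.2,0,0,0,0],[0.4,0,0,0,0],[0.6,0,0,0,0],[0.7,0,0,0,0],[0.9,0,0,0,0],[1,0,0,0,0],[1,0,0,0,0]]]'; python3 go.py bowl
```

```text
clock: 13.4
tcp_pos: [0.4164, -0.3813, 0.0627]
tcp_rot: [3.141, 0.0, 1.722]
force: [2.4, 0.9, 4.8]
finger_gap: 0.0085
finger_force: 60.2
tcp [ 0.4164 -0.3813  0.0627] yaw [3.141 0.    1.722] t 13.4 F [2.35 0.88 4.85] target [ 0.4166 -0.3813  0.063 ] move cm [-0.01  0.02 -0.03]
```

```bash
python3 -m handwheel '[[[1,0,0,-0.5,0],[1,0,0,-1.5,0],[1,0,0,-2.5,0],[1,0,0,-3,0],[1,0,0,-3,0],[1,0,0,-2.5,0],[1,0,0,-1,0],[1,0,0,0,0],[1,0,0,0,0]]]'; python3 -c "
from h import *
b=save('side','pics/s3.png')[:,:,::-1];cv2.imwrite('pics/c5.png',cv2.resize(b[80:280,200:460],None,fx=3,fy=3))
print(get_state()['wrist_torque'])"
```

```text
clock: 14.3
tcp_pos: [0.4158, -0.3809, 0.2012]
tcp_rot: [-3.141, -0.001, 1.722]
force: [-0.5, 1.0, -3.7]
finger_gap: 0.0084
finger_force: 59.8
[-0.01229133  0.17183277 -0.00602049]
```

View pics/c5.png

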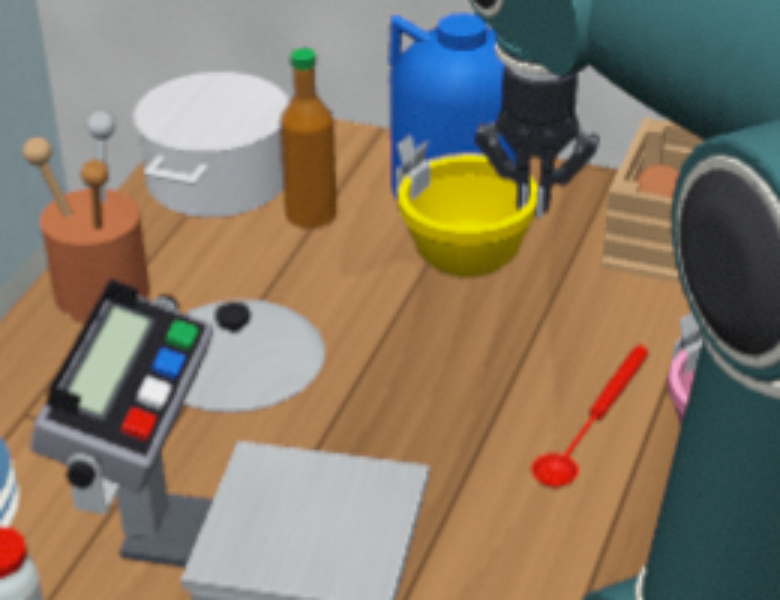

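```bash
python3 -m handwheel '[[[1,0,0,0,0.1],[1,0,0,0,0.15],[1,0,0,0,0.15],[1,0,0,0,0.12],[1,0,0,0,0.08],[1,0.6,-0.2,0,0],[1,1.5,-0.5,0,0],[1,2.5,-0.9,0,0],[1,3.2,-1.2,0,0],[1,3.2,-1.2,0,0]]]'; python3 -m handwheel '[[[1,3.6,-1.3,0,0],[1,3.6,-1.3,0,0],[1,3.6,-1.3,0,0],[1,3.6,-1.3,0,0],[1,3.5,-1.3,0,0],[1,3.2,-1.2,0,0],[1,2.8,-1,0,0],[1,2,-0.7,0,0],[1,1,-0.3,0,0],[1,0,0,0,0]]]'
cat >> go.py <<'E'
y=R[:,1]; b=s["tcp_pos"]+.07*y; b[2]=s["tcp_pos"][2]-.0627
print("bowl c",b.round(4),"to pan (tool cm)",((T["pan"]-b)@R*100).round(2))
E
python3 go.py pan
```

```text
clock: 15.35
tcp_pos: [0.4276, -0.2626, 0.2018]
tcp_rot: [-3.141, -0.0, 1.124]
force: [0.1, 1.2, -2.7]
finger_gap: 0.0083
finger_force: 60.4
clock: 16.35
tcp_pos: [0.4569, 0.021, 0.2021]
tcp_rot: [-3.141, -0.0, 1.125]
force: [-0.2, 0.4, -2.2]
finger_gap: 0.0083
finger_force: 60.3
tcp [0.4569 0.021  0.2021] yaw [-3.141 -0.     1.125] t 16.35 F [-0.23  0.39 -2.24] target [ 0.5209 -0.0015  0.062 ] move cm [ 0.73  6.75 14.01]
bowl c [ 0.5201 -0.0092  0.1394] to pan (tool cm) [ 0.73 -0.25  7.74]
```

```bash
python3 -m handwheel '[[[1,0.4,-0.1,1,0],[1,0.3,-0.1,1.5,0],[1,0,0,1.8,0],[1,0,0,1.5,0],[1,0,0,0.8,0],[1,0,0,0.3,0],[1,0,0,0,0]]]';  python3 go.py pan
```

```text
clock: 17.05
tcp_pos: [0.4585, 0.0267, 0.1332]
tcp_rot: [-3.141, 0.0, 1.122]
force: [0.3, 0.5, -1.5]
finger_gap: 0.0084
finger_force: 60.4
tcp [0.4585 0.0267 0.1332] yaw [-3.141  0.     1.122] t 17.05 F [ 0.31  0.49 -1.46] target [ 0.5209 -0.0015  0.062 ] move cm [0.17 6.85 7.12]
bowl c [ 0.5215 -0.0037  0.0705] to pan (tool cm) [ 0.17 -0.15  0.85]
```

```bash
python3 -m handwheel '[[[1,0.15,-0.1,0.3,0],[1,0,0,0.2,0],[1,0,0,0.1,0],[1,0,0,0,0]]]'; python3 -m handwheel '[[[1,0,0,0.1,0],[1,0,0,0.08,0],[1,0,0,0,0]]]'; python3 go.py pan
```

```text
clock: 17.45
tcp_pos: [0.4582, 0.0287, 0.1274]
tcp_rot: [3.142, 0.0, 1.122]
force: [0.4, -0.5, -3.0]
finger_gap: 0.0083
finger_force: 60.3
clock: 17.75
tcp_pos: [0.4583, 0.0287, 0.1256]
tcp_rot: [3.142, -0.0, 1.122]
force: [-1.3, 0.1, -1.8]
finger_gap: 0.0081
finger_force: 60.6
tcp [0.4583 0.0287 0.1256] yaw [ 3.142 -0.     1.122] t 17.75 F [-1.26  0.06 -1.76] target [ 0.5209 -0.0015  0.062 ] move cm [0.   6.95 6.37]
bowl c [ 0.5213 -0.0017  0.0629] to pan (tool cm) [ 0.   -0.05  0.09]
```

```bash
python3 -m handwheel '[[[1,0,0,0.08,0],[1,0,0,0,0],[1,0,0,0,0]]]'; python3 -m handwheel '[[[1,0,0,0.08,0],[1,0,0,0,0],[1,0,0,0,0]]]'
```

```text
clock: 18.05
tcp_pos: [0.4583, 0.0287, 0.1249]
tcp_rot: [3.141, -0.0, 1.122]
force: [-0.9, -0.1, -0.5]
finger_gap: 0.0086
finger_force: 60.7
clock: 18.35
tcp_pos: [0.4583, 0.0287, 0.1241]
tcp_rot: [3.141, -0.0, 1.122]
force: [-1.0, 1.1, 1.0]
finger_gap: 0.0084
finger_force: 60.9
```

```bash
python3 -m handwheel '[[[0.7,0,0,0,0],[0.6,0,0,0,0],[0.4,0,0,0,0],[0.2,0,0,0,0],[0.1,0,0,0,0],[0.1,0,0,0,0]]]'; python3 -m handwheel '[[[0.1,0,0,-0.5,0],[0.1,0,0,-1.5,0],[0.1,0,0,-3,0],[0.1,0,0,-4,0],[0.1,0,-2,-4,0],[1,0,-4,-2,0],[1,0,-4,0,0],[1,0,-4,0,0],[1,0,0,0,0]]]'; python3 go.py pan;python3 - <<'E'
from h import *
a=save("top","pics/t3.png")[:,:,::-1];b=save("side","pics/s3b.png")[:,:,::-1]
c=np.hstack([cv2.resize(a[140:310,230:380],(400,453),interpolation=2),cv2.resize(b[150:300,200:340],(400,453),interpolation=2)])
cv2.imwrite("pics/c6.png",c)
from scipy.optimize import least_squares
x0,y0,x1,y1=260,195,370,295
m=cv2.inRange(cv2.cvtColor(np.ascontiguousarray(a[y0:y1,x0:x1]),cv2.COLOR_BGR2HSV),(24,150,80),(34,255,255))
cs=max(cv2.findContours(m,0,cv2.CHAIN_APPROX_NONE)[0],key=cv2.contourArea).reshape(-1,2)+[x0,y0]
q=atz("top",cs,.142)[:,:2];g=least_squares(lambda b:np.hypot(*(q-b[:2]).T)-.075,q.mean(0),loss="soft_l1",f_scale=.001);print("bowl",g.x)
E
```

```text
clock: 18.95
tcp_pos: [0.4582, 0.0287, 0.124]
tcp_rot: [3.142, -0.0, 1.122]
force: [-0.1, -0.0, 0.0]
finger_gap: 0.0383
finger_force: 0.0
clock: 19.85
tcp_pos: [0.3296, 0.0906, 0.2764]
tcp_rot: [3.139, -0.003, 1.124]
force: [0.0, -0.1, -0.3]
finger_gap: -0.0002
finger_force: 0.0
tcp [0.3296 0.0906 0.2764] yaw [ 3.139e+00 -3.000e-03  1.124e+00] t 19.85 F [ 0.02 -0.15 -0.26] target [ 0.5209 -0.0015  0.062 ] move cm [-0.1  21.17 21.5 ]
bowl c [0.3927 0.0603 0.2137] to pan (tool cm) [-0.08 14.19 15.21]
bowl [ 0.51781394 -0.00552916]
```

View pics/c6.png

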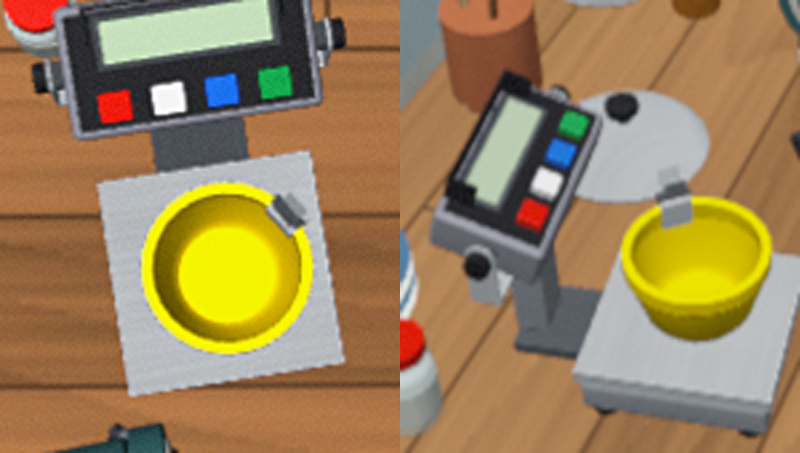

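The bowl stands upright and near the centre of the platform, with the clip clear of the indicator. Next is the tare key.

```bash
python3 -m handwheel '[[[1,0,0,0,-0.15],[1,0,0,0,-0.15],[1,0,0,0,-0.15],[1,0,0,0,-0.147],[1,0,0,0,0]]]'; python3 -m handwheel '[[[1,-2.3,3.6,0,0],[1,-2.3,3.6,0,0],[1,-2.3,3.6,0,0],[1,-2.3,3.6,0,0],[1,-2.3,3.6,0,0],[1,-2.3,3.6,0,0],[1,-2.3,3.6,0,0],[1,-2,3,0,0],[1,0,0,0,0],[1,0,0,0,0]]]'; python3 go.py tare
```

```text
clock: 20.45
tcp_pos: [0.3327, 0.089, 0.2742]
tcp_rot: [-3.141, 0.0, 1.721]
force: [-0.5, 0.3, -0.4]
finger_gap: -0.0
finger_force: 0.0
clock: 21.45
tcp_pos: [0.6382, -0.0488, 0.2729]
tcp_rot: [-3.14, -0.001, 1.714]
force: [0.2, 0.2, 0.4]
finger_gap: -0.0002
finger_force: 0.0
tcp [ 0.6382 -0.0488  0.2729] yaw [-3.140e+00 -1.000e-03  1.714e+00] t 21.45 F [0.21 0.23 0.38] target [ 0.6542 -0.048   0.2254] move cm [-0.15  1.6   4.75]
bowl c [ 0.7075 -0.0388  0.2102] to pan (tool cm) [  6.35 -17.91  14.86]
```

```bash
python3 -m handwheel '[[[1,-0.15,1.6,1,0],[1,0,0,2,0],[1,0,0,0.9,0],[1,0,0,0.1,0],[1,0,0,0,0]]]'; python3 go.py tare|head -1
```

```text
clock: 21.95
tcp_pos: [0.6534, -0.047, 0.2349]
tcp_rot: [3.141, 0.0, 1.718]
force: [0.4, -0.2, -0.4]
finger_gap: 0.0002
finger_force: 0.0
tcp [ 0.6534 -0.047   0.2349] yaw [3.141 0.    1.718] t 21.95 F [ 0.41 -0.21 -0.42] target [ 0.6542 -0.048   0.2254] move cm [-0.1   0.06  0.95]
```

```bash
python3 -m handwheel '[[[1,-0.1,0.1,0.4,0],[1,0,0.1,0.4,0],[1,0,0.05,0.25,0],[1,0,0,0,0]]]';python3 -m handwheel '[[[1,0,0.03,0.13,0],[1,0,0.03,0.13,0],[1,0,0,0,0]]]'
```

```text
clock: 22.35
tcp_pos: [0.6565, -0.0478, 0.2234]
tcp_rot: [3.141, 0.0, 1.719]
force: [1.0, -0.8, 2.7]
finger_gap: -0.0003
finger_force: 1.3
clock: 22.65
tcp_pos: [0.6572, -0.0476, 0.2211]
tcp_rot: [3.141, 0.0, 1.719]
force: [0.9, 0.3, 4.7]
finger_gap: -0.0
finger_force: 2.0
```

```bash
python3 -m handwheel '[[[1,0,0.03,0.13,0],[1,0,0.01,0.04,0],[1,0,0,0,0]]]'; python3 -m handwheel '[[[1,0,0.01,0.04,0],[1,0,0,0,0]]]'
```

```text
clock: 22.95
tcp_pos: [0.6576, -0.0476, 0.2198]
tcp_rot: [3.141, 0.0, 1.719]
force: [1.7, -0.3, 5.3]
finger_gap: -0.0003
finger_force: 2.5
clock: 23.15
tcp_pos: [0.6577, -0.0476, 0.2197]
tcp_rot: [3.14, 0.0, 1.719]
force: [-0.1, 1.0, 7.6]
finger_gap: 0.0002
finger_force: 3.7
```

Bottomed at 7.6 N. I hold briefly, retreat and do a final check.

```bash
python3 -m handwheel '[[[1,0,0,0,0],[1,0,0,0,0],[1,0,0,0,0],[1,0,-0.15,-0.6,0],[1,0,-0.2,-2,0],[1,0,-1,-4,0],[1,0,-4,-1,0],[1,0,-4,0,0],[1,0,-4,0,0],[1,0,-4,0,0]]]'; python3 -m handwheel '[[[1,0,-4,0,0],[1,0,-4,0,0],[1,0,-4,0,0],[1,0,-1,0,0],[1,0,0,0,0],[1,0,0,0,0]]]'
python3 - <<'E'
from h import *
for n,f in(("top","t4"),("side","s4")):
  save(n,f"pics/{f}.png"); b=cv2.imread(f"pics/{f}.png")
  for k,lo,hi in(("on",(0,150,80),(8,255,255)),("zero",(105,150,80),(125,255,255)),("tare",(45,120,60),(85,255,255))):
    x0,y0,x1,y1=(255,160,350,195) if n=="top" else (235,180,275,230)
    m=cv2.inRange(cv2.cvtColor(b[y0:y1,x0:x1],cv2.COLOR_BGR2HSV),lo,hi);q,l,s,c=cv2.connectedComponentsWithStats(m);print(n,k,(c[1+np.argmax(s[1:,4])]+[x0,y0]).round(2))
a=cv2.imread("pics/t4.png");b=cv2.imread("pics/s4.png")
cv2.imwrite("pics/c7.png",cv2.resize(np.hstack([a,b]),(800,300)))
E
```

```text
clock: 24.15
tcp_pos: [0.4841, -0.0732, 0.2944]
tcp_rot: [-3.141, -0.0, 1.719]
force: [0.3, 0.6, 0.5]
finger_gap: -0.0001
finger_force: 0.0
clock: 24.75
tcp_pos: [0.3578, -0.0923, 0.2948]
tcp_rot: [3.141, -0.0, 1.719]
force: [-0.0, 0.6, -0.4]
finger_gap: 0.0001
finger_force: 0.0
top on [272.74 179.6 ]
top zero [312.81 173.49]
top tare [332.92 170.41]
side on [245.66 220.7 ]
side zero [255.72 200.65]
side tare [260.28 191.02]
```

View pics/c7.png

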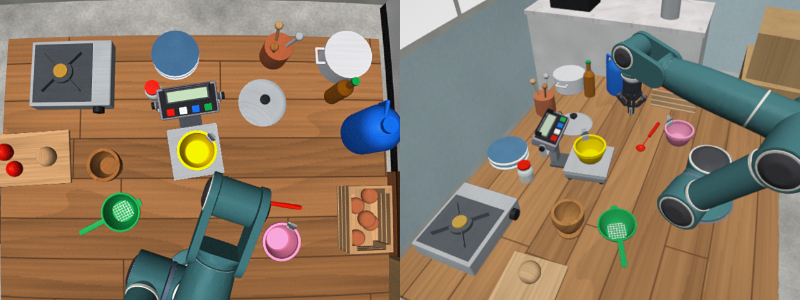

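The bowl stands on the platform, the keys are within half a pixel of where they started, the other things have not moved and the arm is clear.

```bash
python3 -c "
from station import sign_off
print(sign_off())"
```

```text
the job is handed in; nothing more can be done
None
```

The job is handed in: the on key was held down for over a second, zero was pressed on the empty platform, the yellow bowl was set upright within about 5 mm of the platform's centre and released, then tare was pressed; key forces stayed under 8 N, the indicator kept its angle, and the robot's clock read about 25 s.

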